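# Check the slot of a forked clamp strap in a toggle-clamp check nest

## Task

Check the slot of the forked steel strap that lies loose in the check nest. Push the strap home so that it sits flush against the two side stops and the end stop, swing the toggle clamp over centre until it locks down on the strap, then slide the tongue gauge fully home into the slot and all the way back to its back stop while the strap stays clamped. Finally swing the clamp fully open again, leaving the strap lying against its stops, and leave everything else on the bench where it is.

Things in the scene. Friction and masses are not known exactly. Their poses are not given: they have to be found in the camera images.
- check_nest: Fixed check nest: 12 mm steel plate. Origin at bench height below the home centre of the strap; x across the strap towards the clamp (ahead and left of the robot), y along the strap towards the end stop, z up. All 'nest' numbers are mm in this frame. Plate: x -75..140, y -85..85 and x -75..45, y -215..-85, top z 12. A rail 16 wide, 6 high lies along x 0, y -200..-82.
- side_stop (a point): Middle between the two side stops, at nest x 30, y 5, z 18: steel blocks 12 mm high above the plate, their faces at x 30 look towards -x; they stand at y -42..-18 and y 28..52.
- end_stop (a point): Middle of the face of the end stop, at nest x 0, y 55, z 18: steel block 34 mm wide (x), 12 mm high above the plate, its face looks towards -y.
- strap: Part to check: forked dark steel strap 110 (its y) x 60 (x) x 16 mm, 0.5 to 0.7 kg; slot 20 wide, 50 long, open at its -y end between two 20 mm tines. Origin: middle of its underside. Home = origin at nest x 0, y 0, z 12, axes as the nest's. Starts flat on the plate, 12..26 mm towards nest -x and 8..15 mm towards -y of home, turned up to 0.15 rad.
- strap_home (a point): Point on the plate's top where the strap's origin lies when it is home against all three stops (nest x 0, y 0, z 12); axes as the nest's.
- clamp_arm (a joint): Arm of the toggle clamp (rad): 0 = fully open, raised 70 degrees; about 1.13 = locked down on the strap. Pushing the handle's top towards nest -x swings the arm down, towards +x lifts it. The push goes through dead centre to a stop, where the clamp stays locked by itself; locking and releasing each take about 10 to 15 N at the handle's upper end. At its fully open stop it stays.
- clamp_pivot (a point): Arm pivot of the toggle clamp, nest x 65, y 25, z 54. The clamp works in the plane y 25; its base is x 50..138, y 3..47, steel cheeks up to z 66. The arm is 65 mm long; locked it lies level over the strap (top z 80), its sprung rubber toe pressing with about 35 N.
- handle_grip (a point): Point on the axis of the clamp's handle, 20 mm below its tip. The black grip is 15 mm thick (along the swing), 22 wide (nest y), 66 long, ending at the tip. Nest, open: x 150, z 126, leaning 51 degrees to +x; arm at 0.4: x 128, z 145; at 0.8: x 94, z 160; at 1.0: x 72, z 164; locked: x 24, z 159, leaning 20 degrees to -x.
- handle_tip (a point): Tip (free end) of the clamp's handle, on its axis. Nest frame, open: x 166, z 139; arm at 0.8: x 101, z 179; locked: x 18, z 178.
- clamp_toe: Black rubber toe, 18 mm across, at the end of the clamp's arm; origin in the middle of its pressing face. Open: nest x 12, y 25, z 104; clamped: on the strap's top at nest x 0, y 25.
- slot_gauge (a joint): Tongue gauge on its rail (m): 0 = back against its stop, 0.097 = fully home, grows towards nest +y; starts 0..0.004. Tongue 16.5 mm wide, 50 long, 5..14 mm above the plate; its tip is at nest y -106 when back. Home, it reaches 46 mm into the slot of a strap that lies home. Slides with 1.5 N of friction, stays where left. Carriage 34 x 44 mm, top 25.5 mm above the plate.
- gauge_knob (a point): Middle of the gauge's upright black knob: 24 mm diameter, spans nest z 46..76. Nest x 0, z 60, y -178 (gauge back) to -81 (home). Can be pushed from either side or gripped from above.
- oil_bottle: Bystander: small dropper bottle, 34 mm diameter, 102 mm tall, standing on the bench beside the gauge, about nest x 110, y -125; origin under its centre.
- hex_key: Bystander: black hex key, 74 mm, lying on the plate beside the clamp, about nest x 105, y -35.
- waiting_strap_0: Bystander: lower of two crossed straps like the one to check, waiting crossed on the bench beyond the end stop; origin at the middle of its underside.
- waiting_strap_1: Bystander: upper of the two waiting straps.
- screwdriver_0: Bystander: screwdriver, 156 mm, on the bench to the right.
- masking_tape: Bystander: roll of masking tape, 100 mm, on the bench to the right.
- sanding_block: Bystander: cork sanding block, 95 mm, on the bench to the left.

How it is judged (in metres and radians):
On the way, in this order (a step that is already met when the one before it is completed fails the run):
1. the strap lies flush against both side stops and the end stop (within 2.5 mm and 2 degrees of home) (x of strap in the frame of check_nest between -0.0025 and 0.0025 m and y of strap in the frame of check_nest between -0.0025 and 0.0025 m and angle between the y axis of strap and the y axis of check_nest, either way round below 0.035 rad), for 0.2 s.
2. the toggle clamp presses the strap with more than 20 N, the strap still home (all of step 1 and contact force between clamp_toe and strap above 20 N and value of joint clamp_arm above 1 rad), for 0.2 s.
3. the tongue gauge is fully home in the slot (within 3 mm), the clamp still holding the strap (all of step 1 and value of joint slot_gauge above 0.094 m and contact force between clamp_toe and strap above 20 N), for 0.2 s.
4. the tongue gauge is back at its back stop (within 5 mm), the clamp still holding the strap (all of step 1 and value of joint slot_gauge below 0.005 m and contact force between clamp_toe and strap above 20 N), for 0.2 s.
5. the clamp is swung open (arm within 0.15 rad of fully open) (value of joint clamp_arm below 0.15 rad), for 0.2 s.
At the end, for the whole second after the job is handed in: The clamp is open (arm within 0.15 rad of fully open), the gauge is back within 5 mm of its back stop, and the strap lies at rest flat on the plate within 5 mm and 0.06 rad of its home against the stops (value of joint clamp_arm below 0.15 rad and value of joint slot_gauge below 0.005 m and x of strap in the frame of check_nest between -0.005 and 0.005 m and y of strap in the frame of check_nest between -0.005 and 0.005 m and angle between the y axis of strap and the y axis of check_nest, either way round below 0.06 rad and height (world z) of strap below 0.016 m and linear speed of strap below 0.02 m/s); the robot touches nothing.
It fails at once if a bystander is pushed more than 30 mm from its place (distance of any of oil_bottle, waiting_strap_0, waiting_strap_1, masking_tape from where it was at the start of the episode above 0.03 m).
It also fails if it takes over 64 s, if anything falls off the work surface, if the arm or the gripper's body presses on something with over 40 N, if the wrist force passes 120 N, or if a joint passes its speed limit or range.

## Robot

A 6-joint arm with a two-finger parallel gripper is mounted at the origin on a cart in front of the work surface, level with it; the furniture and walls round the work are solid. World frame = base frame: x ahead of the robot, y to its left, z up, the work surface at z = 0. Lengths are in mm, angles in rad, forces in N, time in s.
With the tool pointing down it reaches from about 350 to 725 mm from the base axis. Payload 6 kg.
Tool frame: the origin (TCP) lies on the centre line of the jaws, within the pads' length; the fingertips stand 8 mm ahead of it and the grasp point (between the pads) lies 11 mm behind it; z points along the fingers, y is the line along which they close (so a half turn about z gives the same grasp; the last joint's range is limited). The gripper opens to 85 mm and grips with 20 to 120 N. Pads are 22 mm wide; open, the fingers measure 114 mm over their backs; the gripper's body (76 mm by 85 mm) begins 54 mm behind the grasp point. The pads swing forward as they close: fully open they stand 13 mm farther back than shut.
Start: joints at [-0.859, 0.04, 0.085, 0, -1.615, -0.334], TCP at [221.333, -557.661, 239.261] pointing down, gripper open.
Joint ranges: [-2.56, 2.56], [-1.29, 2.01], [-1.08, 1.49], [-3.29, 1.98], [-2.81, -0.18], [-2.99, 2.99]. Speed limits (rad/s): [2.57, 2.57, 3.01, 3.14, 3.14, 3.14].

## Interface

Orientations are given as a 3x3 rotation matrix whose columns are the frame's x, y, z axes.
In Python, from station import manip, optics, sensors gives the robot as it stands (manip), with the cameras (optics) and the readings (sensors).
- The arm moves only by the tool step_hand, called after ">>>" in YAML: its name, and indented under it one key for each argument. Schema: {"type":"object","properties":{"rows":{"type":"array","items":{"type":"array","items":{"type":"number"},"minItems":5,"maxItems":5},"minItems":1,"maxItems":10},"grip_force":{"type":"number"},"only":{"type":"string"},"quiet":{"type":"boolean"},"lines":{"type":"string"}},"required":["rows"],"additionalProperties":false}. rows is a list of rows, 1 to 10 of them, each of 5 numbers: the finger opening in mm, then dx, dy, dz in normalised numbers (1 is 500 mm), then a turn about the tool's z in normalised numbers (1 is pi rad); each row is the pose to reach, as a shift and turn from the pose commanded when the call began, along the tool's axes at that moment; what a row does not reach only later rows make up. A row lasts 1/12 s, in which the tool goes at most 41.7 mm and 0.125 rad, less where a joint would pass 70% of its speed; a pose out of reach is approached as far as the arm can. The fingers move at their own pace and stop on an object; grip_force is the grip in N (left out, the last holds). Time passes only in rows, so rows that do not move let the fingers close. The tool returns the time, the measured TCP pose, the force, the opening and the grip force at its end. only (a regular expression) keeps the lines of the reply that match it, lines (a string "A,B") keeps lines A to B, and quiet returns only ok. Shift and turn numbers lie between -1 and 1, and a call with a number outside is refused. Input that does not fit is refused with a message, and nothing moves.
- sensors.observe(): the state, without advancing time (a new reading comes with each control period).
- optics.get_image(name): name is "scene" or "top" or "wrist"; returns (picture, depth): 384x512x3 uint8, red, green, blue; 384x512 float32, mm along the optical axis (not along the pixel's ray), 0 where there is no reading.
- optics.calibration(name): a dict with "fx", "fy", "cx", "cy" (pixels), "rvec" (rotation vector, rad) and "tvec" (3), from world to camera coordinates, as OpenCV has them. Camera axes: x right, y down, z forward; pixel columns grow to the right and rows downward; lengths in mm; the calibration is good to about 2 mm. A picture is of the moment at which its call begins: read the wrist's pose just before it. calibration takes no time and is no camera call; for the wrist camera it gives the pose at the moment of the call.
- manip.finish_job(): hands the job in; it is judged then, once.
The state is a dict: "time_s": time; "joints": joint angles; "joint_velocities": joint speeds; "tau": joint torques, N m; "tool_pos": TCP position; "orientation": TCP orientation; "contact_force": force on the tool from outside, world axes, zero at the start; "wrist_torque": the same for the moment, N m; "finger_gap": finger opening in mm; "grasp_force": force on a finger pad.
Only numpy, scipy, OpenCV 4.12 (cv2) and the standard library are available. Lean on these libraries where they do the work, as an engineer would, in place of code of your own. Each camera call takes 0.05 s, during which the arm holds its last target. There are 200 camera calls.

## Working session

There is one attempt and no reset: what is moved stays moved. The work goes in short steps, Python scripts to look and compute and a tool call to move; the robot and the scene stay as the last step left them, time stands still between calls to the robot, and variables do not carry over. Pictures are saved under pics/ and viewed, at most 11 in all, crops included, and the job is handed in when it is done.

```bash
ls; mkdir -p pics; python3 - <<'E'
from station import manip, optics, sensors
import cv2,numpy as np
s=sensors.observe();print(s['time_s'],s['tool_pos'],s['orientation'],s['finger_gap'])
for n in ['scene','top']:
    im,d=optics.get_image(n);np.savez('pics/%s0.npz'%n,im=im,d=d)
    cv2.imwrite('pics/%s0.png'%n,im[:,:,::-1]);c=optics.calibration(n);print(n,c)
E
```

```text
pics
station.py
0.0 [ 221.29098984 -557.37420912  238.27888284] [[-9.29471889e-01 -3.68892119e-01 -7.82223101e-04]
 [-3.68892919e-01  9.29470571e-01  1.57214288e-03]
 [ 1.47102237e-04  1.74981917e-03 -9.99998458e-01]] 85.40059026310321
scene {'fx': 399.61999293945183, 'fy': 399.61999293945183, 'cx': 259.3569799359263, 'cy': 193.5593547520373, 'rvec': array([ 0.40800763,  2.74803413, -1.14638995]), 'tvec': array([ 457.93252724,  -47.6529459 , 1595.67299849])}
top {'fx': 385.2869747022975, 'fy': 385.2869747022975, 'cx': 256.15685361239713, 'cy': 186.26337593235505, 'rvec': array([ 2.12434004, -2.12959873,  0.18901548]), 'tvec': array([  41.6303118 ,  522.11802329, 1292.39064278])}
```

View pics/top0.png

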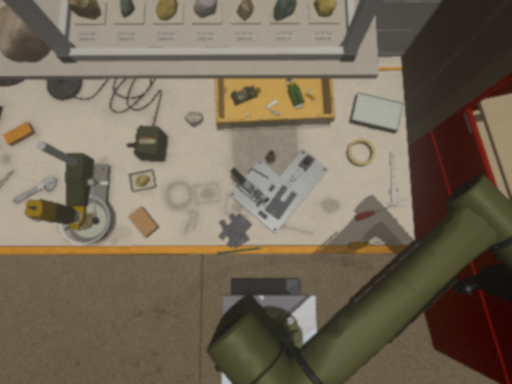

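View pics/scene0.png

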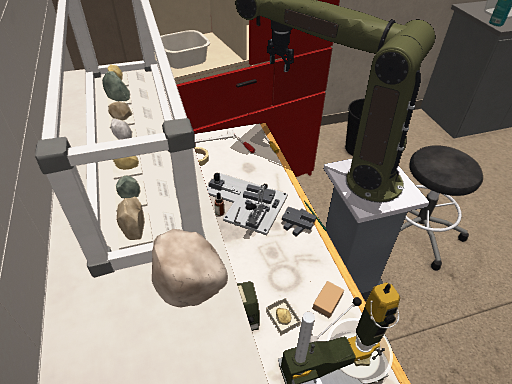

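The top view shows the nest at (280,190), the waiting straps at (237,228) and the bottle at (270,156). I'll enlarge it and compute plane coordinates.

```bash
cat > h.py <<'E'
import cv2,numpy as np
from station import manip, optics, sensors
def cal(n):
    c=optics.calibration(n);K=np.array([[c['fx'],0,c['cx']],[0,c['fy'],c['cy']],[0,0,1.]])
    return K,cv2.Rodrigues(np.array(c['rvec']))[0],np.array(c['tvec']).ravel()
def ray(C,uv,z):
    K,R,t=C;d=R.T@np.linalg.inv(K)@np.array([uv[0],uv[1],1.]);o=-R.T@t
    return o+d*(z-o[2])/d[2]
def proj(C,P):
    K,R,t=C;p=K@(R@np.asarray(P,float)+t);return p[:2]/p[2]
def cloud(C,d):
    K,R,t=C;v,u=np.mgrid[:d.shape[0],:d.shape[1]]
    p=np.stack([(u-K[0,2])/K[0,0]*d,(v-K[1,2])/K[1,1]*d,d],-1)
    return (p-t)@R
E
python3 - <<'E'
from h import *
f=np.load('pics/top0.npz');C=cal('top');P=cloud(C,f['d'])
for uv in [(300,151),(327,168),(275,228),(232,183),(300,240),(290,172)]: print(uv,ray(C,uv,12).round(),P[uv[1],uv[0]].round())
cv2.imwrite('pics/t1.png',cv2.resize(f['im'][140:250,215:345,::-1],None,fx=5,fy=5,interpolation=cv2.INTER_CUBIC))
E
```

```text
(300, 151) [ 658. -119.   12.] [ 662. -121.   -2.]
(327, 168) [ 595. -215.   12.] [ 596. -216.    6.]
(275, 228) [380. -25.  12.] [380. -25.  12.]
(232, 183) [541. 127.  12.] [542. 127.   4.]
(300, 240) [ 338. -112.   12.] [ 339. -113.   -4.]
(290, 172) [580. -81.  12.] [580. -81.  13.]
```

View pics/t1.png

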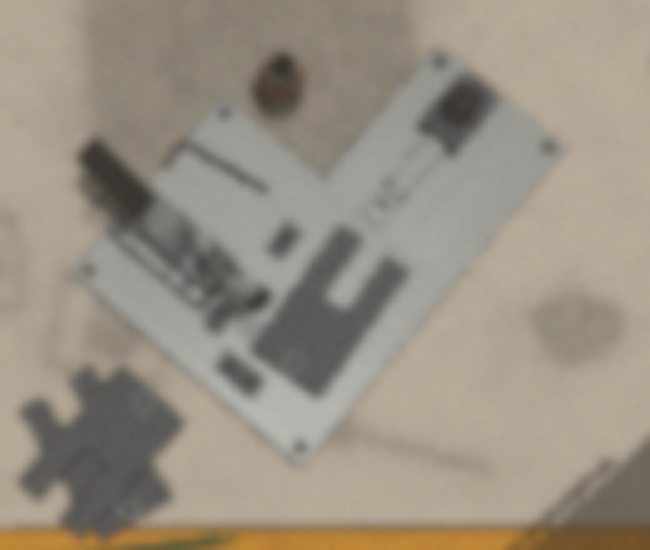

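The crop shows the plate corners at about (560,148), (300,465), (80,270), (225,100), notch (325,180) and (440,50). The strap is the dark fork around (330,310). Next I fit the corners and strap edges.

```bash
cat > fit.py <<'E'
from h import *
import sys
f=np.load('pics/top0.npz');C=cal('top');im=f['im'].astype(int)
m=((im[...,0]-im[...,2])<10).astype(np.uint8);m[:150]=0;m[236:]=0;m[:,:229]=0;m[:,330:]=0
m=cv2.morphologyEx(m,cv2.MORPH_OPEN,np.ones((3,3)))
n,l,st,_=cv2.connectedComponentsWithStats(m);k=l[175,310]
c=max(cv2.findContours((l==k).astype(np.uint8),0,cv2.CHAIN_APPROX_NONE)[0],key=cv2.contourArea)[:,0].astype(float)
o=np.array([215,140]);names=[(-75,-215),(-75,85),(140,85),(140,-85),(45,-85),(45,-215)]
g=np.array([(560,148),(300,465),(80,270),(225,100),(325,180),(440,50)])/5+o
def rigid(A,B):
    A=np.array(A,float);B=np.array(B,float);a=A-A.mean(0);b=B-B.mean(0)
    th=np.arctan2((a[:,0]*b[:,1]-a[:,1]*b[:,0]).sum(),(a*b).sum());R=np.array([[np.cos(th),-np.sin(th)],[np.sin(th),np.cos(th)]])
    t=B.mean(0)-R@A.mean(0);return th,R,t,B-(A@R.T+t)
def lines(c,g):
    L=[]
    for i in range(len(g)):
        a,b=g[i],g[(i+1)%len(g)];d=(b-a)/np.linalg.norm(b-a);q=c-a;s=q@d;e=q@[-d[1],d[0]]
        k=(s>6)&(s<np.linalg.norm(b-a)-6)&(abs(e)<4) if np.linalg.norm(b-a)>15 else (s>2)&(s<np.linalg.norm(b-a)-2)&(abs(e)<3)
        v=cv2.fitLine(c[k].astype(np.float32),cv2.DIST_HUBER,0,.01,.01).ravel();L.append(np.cross([v[2],v[3],1],[v[2]+v[0],v[3]+v[1],1]))
    p=[np.cross(L[i-1],L[i]) for i in range(len(g))];return np.array([x[:2]/x[2] for x in p])
if __name__=='__main__':
    p=lines(c,g);W=[ray(C,x,12)[:2] for x in p];th,R,t,r=rigid(names,W)
    print('corners px',p.round(1).tolist());print('nest th',th,'t',t,'res',r.round(1).tolist())
    np.savez('nest.npz',th=th,R=R,t=t)
    gr=im.sum(2)/3;s=(gr<105).astype(np.uint8)
    n,l,st,_=cv2.connectedComponentsWithStats(s);k=l[205,276];print('strap comp',k,st[k])
    c2=max(cv2.findContours((l==k).astype(np.uint8),0,cv2.CHAIN_APPROX_NONE)[0],key=cv2.contourArea)[:,0].astype(float)
    g2=np.array([(408,268),(320,398),(252,350),(340,225),(362,237),(330,290),(355,308),(384,258)])/5+o
    p2=lines(c2,g2);W2=np.array([ray(C,x,28)[:2] for x in p2]);N=(W2-t)@R
    print('strap corners nest',N.round(1).tolist())
    i=[0,1,2,3];th2,_,t2,r2=rigid(np.array([(-30,-55),(-30,55),(30,55),(30,-55)]),N[i]);print('strap',th2,t2,r2.round(1).tolist())
    P=cloud(C,f['d']);print('z strap',np.median(P[(l==k)][:,2]))
E
python3 fit.py
```

```text
corners px [[326.0, 169.1], [274.8, 231.7], [228.8, 193.8], [259.2, 160.0], [279.4, 176.2], [301.7, 150.2]]
nest th 0.8677165447436808 t [473.36326172 -21.00391029] res [[1.6, 6.5], [7.0, -1.0], [2.6, -2.9], [-3.8, -1.7], [-2.2, -1.4], [-5.3, 0.6]]
strap comp 56 [266 186  29  32 365]
strap corners nest [[-41.1, -66.7], [-49.0, 38.9], [2.3, 34.3], [9.5, -56.7], [-2.9, -67.2], [-4.9, 0.9], [-35.8, -25.1], [-29.9, -57.2]]
strap 0.0713221083964763 [-19.53911923 -12.51644478] [[4.5, 2.9], [4.4, -1.3], [-4.1, -10.2], [-4.8, 8.6]]
z strap 28.355599138139006
```

The rows are not in the units I measure in: shifts go in shares of 500 mm and turns go in shares of pi rad. I convert before sending: -420 mm / 500 = -0.84, 102 mm / 500 = 0.204, 1.08 rad / 3.1416 = 0.3438.

>>> step_hand:
  rows:
    - [36,-0.086,0.068,0,0.0318]
    - [36,-0.174,0.136,0,0.07]
    - [36,-0.26,0.204,0,0.1082]
    - [36,-0.346,0.272,0,0.1464]
    - [36,-0.434,0.34,0,0.1846]
    - [36,-0.52,0.408,0,0.2228]
    - [36,-0.6,0.476,0,0.261]
    - [36,-0.68,0.544,0,0.2992]
    - [36,-0.76,0.612,0,0.3374]
    - [36,-0.84,0.66,0,0.3438]

```text
time_s: 0.93
tool_pos: [405.9, -238.1, 239.3]
orientation: [[-0.769, 0.639, 0.0], [0.639, 0.769, 0.0], [-0.0, 0.0, -1.0]]
contact_force: [0.8, -0.9, -0.1]
finger_gap: 36.1
grasp_force: 0.0
```

>>> step_hand:
  rows:
    - [36,0,0,0,0]
    - [36,0,0,0,0]

```text
time_s: 1.1
tool_pos: [406.3, -238.1, 239.0]
orientation: [[-0.775, 0.632, -0.001], [0.632, 0.775, 0.0], [0.001, -0.0, -1.0]]
contact_force: [-0.3, 0.1, -0.1]
finger_gap: 36.0
grasp_force: 0.0
```

```bash
cat > w.py <<'E'
from h import *
import sys
def nest():
    z=np.load('nest.npz');return z['R'],z['t']
def goto(nx,ny,z):   # shift in tool axes to a nest point at TCP height z
    s=sensors.observe();R,t=nest();O=s['orientation'];p=np.append(R@[nx,ny]+t,z)
    y=O[:2,1];n=R[:,0];e=np.arctan2(y[0]*n[1]-y[1]*n[0],y@n)
    tw=O.T@(p-s['tool_pos']);return tw.round(1),'turn',round(-((e+np.pi/2)%np.pi-np.pi/2),3),'tcp nest',(R.T@(s['tool_pos'][:2]-t)).round(1),s['tool_pos'][2].round(1),'F',(np.round(R.T@s['contact_force'][:2],1)),s['contact_force'][2].round(1),'t',round(s['time_s'],2)
if __name__=='__main__': print(*goto(*map(float,sys.argv[1:4])))
E
python3 w.py -30 -60 239
python3 - <<'E'
from h import *
C=cal('wrist');im,d=optics.get_image('wrist');np.savez('pics/w1.npz',im=im,d=d,K=C[0],R=C[1],t=C[2]);cv2.imwrite('pics/w1.png',im[:,:,::-1])
print(sensors.observe()['joints'])
E
```

```text
[ 25.8 179.5  -0. ] turn 0.019 tcp nest [-209.   -89.2] 239.0 F [-0.1  0.4] -0.1 t 1.1
[-1.02187633e-01 -3.08498765e-01 -2.30412447e-01 -1.03130055e-04
 -1.64945915e+00 -2.15346832e+00]
```

View pics/w1.png

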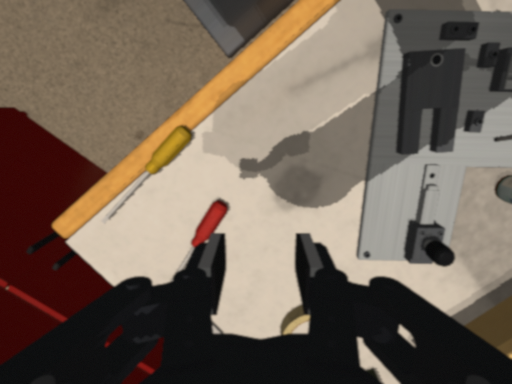

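Strap seen at px (430,100), gauge knob at (440,250). I'll move nearer so it is centred.

To row units: 170 mm / 500 = 0.34, 125 mm / 500 = 0.25, 0.02 rad / 3.1416 = 0.0064.

>>> step_hand:
  rows:
    - [36,-0.012,0.084,0,0.0064]
    - [36,-0.024,0.168,0,0.0064]
    - [36,-0.036,0.25,0,0.0064]
    - [36,-0.048,0.34,0,0.0064]
    - [36,-0.048,0.34,0,0.0064]
    - [36,-0.048,0.34,0,0.0064]

```text
time_s: 1.65
tool_pos: [532.8, -123.2, 237.8]
orientation: [[-0.761, 0.649, -0.003], [0.649, 0.761, -0.0], [0.002, -0.002, -1.0]]
contact_force: [-0.9, 0.1, -0.1]
finger_gap: 36.2
grasp_force: 0.0
```

```bash
python3 - <<'E'
from h import *
C=cal('wrist');im,d=optics.get_image('wrist');np.savez('pics/w2.npz',im=im,d=d,K=C[0],R=C[1],t=C[2]);cv2.imwrite('pics/w2.png',im[:,:,::-1])
E
```

```text
(no output)
```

View pics/w2.png

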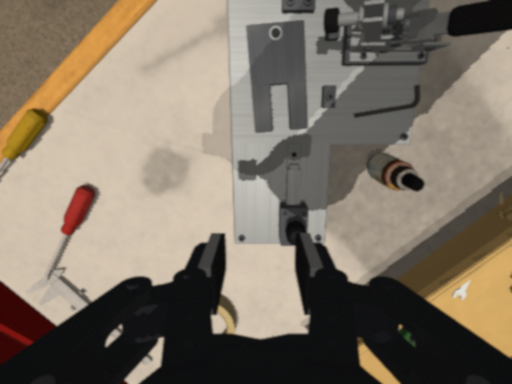

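Wrist view: plate corners at (236,244), (327,243), (328,144), (410,142); strap corners at (248,26), (303,20), (308,127), (255,132); slot top at (272..289,86). I'll measure these edges sub-pixel.

```bash
cat > fw.py <<'E'
from w import *
from fit import rigid
f=np.load('pics/w2.npz');C=(f['K'],f['R'],f['t']);G=cv2.GaussianBlur(f['im'],(0,0),.8).astype(np.float32).sum(2)
def edge(a,b,h=5,mar=.12,ch=None):
    a=np.array(a,float);b=np.array(b,float);d=(b-a)/np.linalg.norm(b-a);n=np.array([-d[1],d[0]]);o=np.arange(-h,h+.01,.25);P=[]
    for s in np.linspace(mar,1-mar,30):
        q=a+(b-a)*s+o[:,None]*n
        v=cv2.remap(G,q[:,0].astype(np.float32)[None],q[:,1].astype(np.float32)[None],cv2.INTER_LINEAR)[0]
        P.append(q[1:-1][np.argmax(abs(v[2:]-v[:-2]))])
    v=cv2.fitLine(np.array(P,np.float32),cv2.DIST_HUBER,0,.01,.01).ravel()
    r=np.array(P)-v[2:];e=abs(r@[-v[1],v[0]])
    return np.cross([v[2],v[3],1],[v[2]+v[0],v[3]+v[1],1]),np.median(e)
def X(l,m): p=np.cross(l,m);return p[:2]/p[2]
L1,e1=edge((231,60),(236,238));L2,e2=edge((242,244),(322,243));L3,e3=edge((327,236),(328,150));L4,e4=edge((334,144),(400,143))
px=[X(L1,L2),X(L2,L3),X(L3,L4)];print('plate px',np.round(px,1).tolist(),'err',e1,e2,e3,e4)
W=[ray(C,p,12)[:2] for p in px];print('sizes',np.linalg.norm(W[1]-W[0]),np.linalg.norm(W[2]-W[1]))
th,R,t,r=rigid([(-75,-215),(45,-215),(45,-85)],W);a,b=ray(C,X(L1,[0,1,-60]),12)[:2],W[0];print('edge th',np.arctan2(*(a-b)[::-1])-np.pi/2);print('nest',th,t,r.round(1).tolist());np.savez('nest.npz',th=th,R=R,t=t)
S1,a=edge((248,30),(254,125),4);S2,b=edge((250,25),(302,20),4);S3,c=edge((303,25),(308,122),4);S4,d=edge((255,132),(271,131),3);S5,e=edge((290,129),(308,127),3)
px=[X(S1,S4),X(S1,S2),X(S2,S3),X(S3,S5)];N=np.array([R.T@(ray(C,p,28)[:2]-t) for p in px])
print(np.round(px,1).tolist(),a,b,c,d,e);print('strap',N.round(1).tolist());th2,_,t2,r2=rigid([(-30,-55),(-30,55),(30,55),(30,-55)],N);print(th2,t2,r2.round(1).tolist())
E
sed -i 's/^m=((im/if 1: m=((im/' fit.py; python3 fw.py; python3 w.py -90 0 100
```

```text
plate px [[233.5, 242.8], [323.0, 244.8], [329.8, 142.5]] err 1.1669531247027294 0.3871479304931852 0.2587784709562674 0.8653998985429165
sizes 118.85057976540061 134.86558802262434
edge th 0.851702002061768
nest 0.8644099747235391 [472.87799867 -21.44619936] [[0.2, 0.7], [1.7, -2.0], [-1.9, 1.3]]
[[254.8, 132.9], [245.8, 24.5], [303.9, 19.4], [307.1, 127.8]] 0.25388969476525836 0.2019203070382034 0.17843329908815103 0.1357982687348741 0.2647710463208037
strap [[-45.0, -70.0], [-53.8, 40.4], [6.2, 45.0], [14.3, -64.3]]
0.07898715877563332 [-19.56665551 -12.20065263] [[0.1, -0.6], [0.0, 0.2], [0.2, 0.1], [-0.4, 0.4]]
[111.5 -50.2 138.7] turn -0.001 tcp nest [ -39.7 -111.7] 238.5 F [ 0.2 -0.2] -0.4 t 1.7
```

To row units: 215 mm / 500 = 0.43, 117 mm / 500 = 0.234.

>>> step_hand:
  rows:
    - [36,0.078,-0.034,0,0]
    - [36,0.156,-0.068,0,0]
    - [36,0.234,-0.104,0,0]
    - [36,0.234,-0.104,0.08,0]
    - [36,0.234,-0.104,0.16,0]
    - [36,0.234,-0.104,0.24,0]
    - [36,0.234,-0.104,0.32,0]
    - [36,0.234,-0.104,0.38,0]
    - [36,0.234,-0.104,0.41,0]
    - [36,0.234,-0.104,0.43,0]

```text
time_s: 2.53
tool_pos: [407.5, -88.7, 22.3]
orientation: [[-0.758, 0.652, -0.002], [0.652, 0.758, -0.0], [0.002, -0.002, -1.0]]
contact_force: [-1.0, 0.0, 0.0]
finger_gap: 35.9
grasp_force: 0.0
```

>>> step_hand:
  rows:
    - [36,0,0,0,0]
    - [36,0,0,0,0]

```text
time_s: 2.7
tool_pos: [409.6, -87.9, 25.4]
orientation: [[-0.759, 0.651, 0.001], [0.651, 0.759, -0.0], [-0.001, 0.001, -1.0]]
contact_force: [0.9, 0.1, 0.4]
finger_gap: 35.9
grasp_force: 0.0
```

```bash
python3 w.py -62 5 23
```

```text
[ 0.1 29.6  2.4] turn -0.002 tcp nest [-91.6   5. ] 25.4 F [ 0.6 -0.6] 0.4 t 2.7
```

To row units: 28 mm / 500 = 0.056, 27 mm / 500 = 0.054.

>>> step_hand:
  rows:
    - [36,0,0.01,0.002,0]
    - [36,0,0.02,0.002,0]
    - [36,0,0.028,0.002,0]
    - [36,0,0.034,0.002,0]
    - [36,0,0.04,0.002,0]
    - [36,0,0.046,0.002,0]
    - [36,0,0.05,0.002,0]
    - [36,0,0.054,0.002,0]
    - [36,0,0.056,0.002,0]

```text
time_s: 3.45
tool_pos: [427.7, -66.3, 24.6]
orientation: [[-0.76, 0.65, -0.001], [0.65, 0.76, -0.002], [-0.001, -0.002, -1.0]]
contact_force: [-5.9, -4.5, 5.0]
finger_gap: 36.0
grasp_force: 4.5
```

```bash
python3 w.py -62 5 23
```

```text
[-0.2  1.5  1.6] turn -0.001 tcp nest [-63.5   5.2] 24.6 F [-7.2  1.6] 5.0 t 3.45
```

>>> step_hand:
  rows:
    - [36,0,0.002,0,0]
    - [36,0,0.004,0,0]
    - [36,0,0.006,0,0]
    - [36,0,0.006,0,0]

```text
time_s: 3.78
tool_pos: [429.3, -64.4, 24.7]
orientation: [[-0.76, 0.65, -0.002], [0.65, 0.76, -0.003], [-0.001, -0.003, -1.0]]
contact_force: [-7.1, -5.8, 5.6]
finger_gap: 35.9
grasp_force: 5.2
```

```bash
python3 w.py -62 5 23
```

```text
[-0.2 -1.   1.7] turn -0.001 tcp nest [-61.    5.2] 24.7 F [-9.   1.6] 5.6 t 3.78
```

>>> step_hand:
  rows:
    - [36,0,0.002,0,0]
    - [36,0,0.004,0,0]
    - [36,0,0.004,0,0]

```text
time_s: 4.03
tool_pos: [429.8, -64.2, 24.7]
orientation: [[-0.76, 0.65, -0.004], [0.65, 0.76, -0.005], [-0.001, -0.007, -1.0]]
contact_force: [-9.2, -11.8, 9.6]
finger_gap: 36.0
grasp_force: 8.4
```

```bash
python3 w.py -62 5 23
```

```text
[-0.1 -1.5  1.8] turn -0.002 tcp nest [-60.5   5.1] 24.7 F [-14.9  -0.7] 9.6 t 4.03
```

>>> step_hand:
  rows:
    - [36,0,0.002,0,0]
    - [36,0,0.004,0,0]
    - [36,0,0.004,0,0]

```text
time_s: 4.28
tool_pos: [430.3, -64.0, 24.8]
orientation: [[-0.759, 0.651, -0.006], [0.651, 0.759, -0.008], [-0.001, -0.01, -1.0]]
contact_force: [-12.1, -16.0, 12.8]
finger_gap: 35.6
grasp_force: 11.4
```

```bash
python3 w.py -62 5 23
python3 - <<'E'
from h import *
C=cal('wrist');im,d=optics.get_image('wrist');np.savez('pics/w3.npz',im=im,d=d,K=C[0],R=C[1],t=C[2]);cv2.imwrite('pics/w3.png',im[:,:,::-1])
E
```

```text
[ 0.2 -2.   1.8] turn -0.002 tcp nest [-60.    4.8] 24.8 F [-20.   -1.2] 12.8 t 4.28
```

View pics/w3.png

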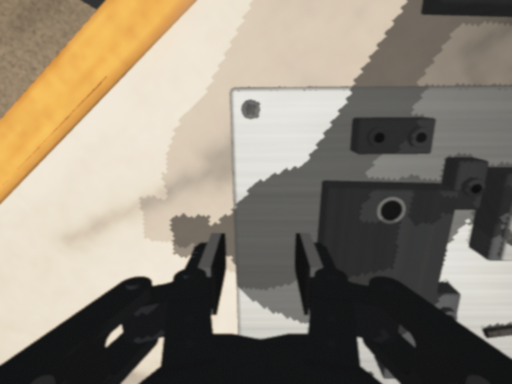

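Strap lies along the side stops (right edge ~ px 443, both stops touching); the end-stop gap (rows 152–182) remains. Retract and go behind the tines.

To row units: -89 mm / 500 = -0.178, -80 mm / 500 = -0.16.

>>> step_hand:
  rows:
    - [36,0,-0.016,0,0]
    - [36,0,-0.024,-0.04,0]
    - [36,0,-0.024,-0.1,0]
    - [36,-0.08,-0.012,-0.1,0]
    - [36,-0.16,0.02,-0.1,0]
    - [36,-0.178,0.09,-0.1,0]
    - [36,-0.178,0.12,-0.1,0]
    - [36,-0.178,0.12,-0.1,0]
    - [36,-0.178,0.12,-0.1,0]

```text
time_s: 5.08
tool_pos: [539.2, -71.8, 73.1]
orientation: [[-0.761, 0.649, -0.001], [0.649, 0.761, 0.0], [0.001, -0.0, -1.0]]
contact_force: [0.3, 0.3, -0.5]
finger_gap: 35.9
grasp_force: 0.0
```

```bash
python3 w.py 0 -84 23
```

```text
[-0.9 -4.8 50.1] turn -0.0 tcp nest [  4.8 -83.1] 73.1 F [ 0.4 -0. ] -0.5 t 5.08
```

To row units: 49 mm / 500 = 0.098, 40 mm / 500 = 0.08.

>>> step_hand:
  rows:
    - [36,-0.004,-0.01,0.04,0]
    - [36,-0.004,-0.01,0.08,0]
    - [36,-0.004,-0.01,0.098,0]
    - [36,-0.004,-0.01,0.098,0]
    - [36,-0.004,-0.01,0.098,0]

```text
time_s: 5.5
tool_pos: [536.9, -77.9, 24.9]
orientation: [[-0.76, 0.65, 0.0], [0.65, 0.76, -0.0], [-0.0, -0.0, -1.0]]
contact_force: [-0.1, -1.1, 0.9]
finger_gap: 36.0
grasp_force: 0.0
```

```bash
python3 w.py 0 -66 23
```

```text
[19.4  1.4  1.9] turn -0.001 tcp nest [ -1.4 -85.4] 24.9 F [-0.9 -0.6] 0.9 t 5.5
```

>>> step_hand:
  rows:
    - [36,0.008,0,0,0]
    - [36,0.014,0,0,0]
    - [36,0.02,0,0,0]
    - [36,0.024,0,0,0]
    - [36,0.028,0,0,0]
    - [36,0.03,0,0,0]
    - [36,0.032,0,0,0]
    - [36,0.034,0,0,0]
    - [36,0.034,0,0,0]

```text
time_s: 6.25
tool_pos: [525.2, -66.9, 25.9]
orientation: [[-0.76, 0.65, 0.003], [0.65, 0.76, -0.001], [-0.003, 0.002, -1.0]]
contact_force: [3.8, -3.1, 4.0]
finger_gap: 35.8
grasp_force: 2.4
```

```bash
python3 w.py 0 -66 23
```

```text
[3.4 0.6 2.9] turn -0.001 tcp nest [ -0.6 -69.4] 25.9 F [ 0.1 -4.9] 4.0 t 6.25
```

To row units: 2 mm / 500 = 0.004, 1 mm / 500 = 0.002.

>>> step_hand:
  rows:
    - [36,0.002,0,0,0]
    - [36,0.004,0,0,0]
    - [36,0.004,0,0,0]

```text
time_s: 6.5
tool_pos: [523.8, -65.7, 25.9]
orientation: [[-0.76, 0.65, 0.003], [0.65, 0.76, -0.001], [-0.003, 0.002, -1.0]]
contact_force: [4.6, -3.4, 3.9]
finger_gap: 36.1
grasp_force: 2.6
```

```bash
python3 w.py 0 -66 23
```

```text
[1.5 0.6 2.9] turn -0.001 tcp nest [ -0.6 -67.5] 25.9 F [ 0.4 -5.7] 3.9 t 6.5
```

>>> step_hand:
  rows:
    - [36,0.002,0,0,0]
    - [36,0.004,0,0,0]
    - [36,0.004,0,0,0]

```text
time_s: 6.75
tool_pos: [522.5, -64.6, 25.9]
orientation: [[-0.76, 0.65, 0.004], [0.65, 0.76, -0.001], [-0.003, 0.002, -1.0]]
contact_force: [5.6, -5.0, 4.3]
finger_gap: 36.2
grasp_force: 3.4
```

```bash
python3 w.py 0 -66 23
```

```text
[-0.3  0.6  2.9] turn -0.001 tcp nest [ -0.6 -65.7] 25.9 F [-0.2 -7.5] 4.3 t 6.75
```

>>> step_hand:
  rows:
    - [36,0.002,0,0,0]
    - [36,0.004,0,0,0]
    - [36,0.004,0,0,0]

```text
time_s: 7.0
tool_pos: [522.5, -64.3, 26.4]
orientation: [[-0.76, 0.65, 0.007], [0.65, 0.76, -0.003], [-0.007, 0.003, -1.0]]
contact_force: [12.1, -10.4, -2.5]
finger_gap: 36.2
grasp_force: 8.3
```

```bash
python3 w.py 0 -66 23
```

```text
[-0.5  0.4  3.4] turn -0.001 tcp nest [ -0.4 -65.5] 26.4 F [ -0.1 -16. ] -2.5 t 7.0
```

To row units: -74 mm / 500 = -0.148, 71 mm / 500 = 0.142.

>>> step_hand:
  rows:
    - [36,-0.016,0,0,0]
    - [36,-0.02,0,-0.04,0]
    - [36,-0.02,-0.04,-0.096,0]
    - [36,-0.02,-0.12,-0.096,0]
    - [36,0.04,-0.148,-0.096,0]
    - [36,0.12,-0.148,-0.096,0]
    - [36,0.142,-0.148,-0.04,0]
    - [36,0.142,-0.148,0.004,0]
    - [36,0.142,-0.148,0.004,0]

```text
time_s: 7.75
tool_pos: [415.9, -72.1, 20.1]
orientation: [[-0.761, 0.649, -0.002], [0.649, 0.761, 0.001], [0.002, -0.0, -1.0]]
contact_force: [-0.5, 0.1, 0.0]
finger_gap: 36.1
grasp_force: 0.0
```

```bash
python3 w.py -61 5 24
```

```text
[-5.5 14.5 -3.9] turn -0.0 tcp nest [-75.5  10.5] 20.1 F [-0.2  0.4] 0.0 t 7.75
```

>>> step_hand:
  rows:
    - [36,0,0.008,0,0]
    - [36,0,0.016,0,0]
    - [36,0,0.022,0,0]
    - [36,0,0.026,0,0]
    - [36,0,0.028,0,0]
    - [36,0,0.03,0,0]
    - [36,0,0.03,0,0]

```text
time_s: 8.33
tool_pos: [426.8, -62.3, 22.5]
orientation: [[-0.76, 0.65, -0.002], [0.65, 0.76, -0.002], [0.001, -0.003, -1.0]]
contact_force: [-3.6, -3.3, 3.7]
finger_gap: 35.9
grasp_force: 2.5
```

```bash
python3 w.py -61 5 24
```

```text
[-3.6 -0.  -1.5] turn -0.002 tcp nest [-61.    8.6] 22.5 F [-4.8  0.6] 3.7 t 8.33
```

To row units: 2 mm / 500 = 0.004, 1 mm / 500 = 0.002.

>>> step_hand:
  rows:
    - [36,0,0.002,0,0]
    - [36,0,0.004,0,0]
    - [36,0,0.004,0,0]

```text
time_s: 8.58
tool_pos: [427.1, -61.9, 22.5]
orientation: [[-0.759, 0.651, -0.005], [0.651, 0.759, -0.004], [0.001, -0.006, -1.0]]
contact_force: [-7.0, -8.4, 5.9]
finger_gap: 35.7
grasp_force: 5.4
```

```bash
python3 w.py -61 5 24
```

```text
[-3.6 -0.5 -1.5] turn -0.002 tcp nest [-60.5   8.6] 22.5 F [-10.9  -0.2] 5.9 t 8.58
```

>>> step_hand:
  rows:
    - [36,0,-0.012,0,0]
    - [36,0,-0.024,0,0]
    - [36,0,-0.024,-0.08,0]
    - [36,-0.08,-0.024,-0.16,0]
    - [36,-0.16,-0.012,-0.24,0]
    - [36,-0.22,0.02,-0.32,0]
    - [36,-0.24,0.04,-0.4,0]
    - [36,-0.24,0.04,-0.43,0]
    - [36,-0.24,0.04,-0.43,0]
    - [36,-0.24,0.04,-0.43,0]

```text
time_s: 9.42
tool_pos: [535.0, -123.5, 241.3]
orientation: [[-0.759, 0.651, 0.006], [0.651, 0.759, 0.0], [-0.005, 0.004, -1.0]]
contact_force: [0.4, 0.6, -0.3]
finger_gap: 35.9
grasp_force: 0.0
```

```bash
python3 w.py -61 5 24
python3 - <<'E'
from h import *
C=cal('wrist');im,d=optics.get_image('wrist');np.savez('pics/w4.npz',im=im,d=d,K=C[0],R=C[1],t=C[2]);cv2.imwrite('pics/w4.png',im[:,:,::-1])
E
```

```text
[119.4 -24.9 216.6] turn -0.002 tcp nest [ -37.3 -113.5] 241.3 F [0.7 0.1] -0.3 t 9.42
```

View pics/w4.png

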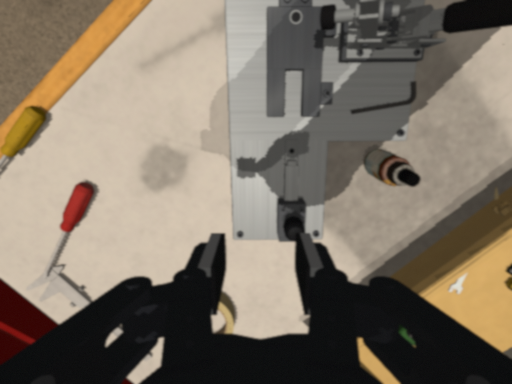

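The strap's left edge is at col ≈267, its tine ends at row ≈116 and its right edge at ≈321 touching the stop. I'll check the numbers.

```bash
cat > chk.py <<'E'
import sys;sys.argv=['x'];exec(open('fw.py').read().split("L1,e1")[0].replace('w2.npz','w4.npz'))
R,t=nest()
S1,a=edge((267,12),(267,112),4);S4,d=edge((268,116),(283,116),3);S5,e=edge((303,116),(319,116),3);SL,_=edge((285,75),(284,112),3);SR,_=edge((302,75),(302,112),3)
q=lambda l,v,z=28:(R.T@(ray(C,X(l,[0,1,-v]),z)[:2]-t)).round(1)
print('left',q(S1,15),q(S1,110),'slot L',q(SL,80),q(SL,110),'slot R',q(SR,80),q(SR,110))
for l,u in((S4,275),(S5,311)):print('tine end',(R.T@(ray(C,X(l,[1,0,-u]),28)[:2]-t)).round(1))
E
python3 chk.py
```

```text
left [-29.2  46.4] [-28.8 -48.2] slot L [ -9.4 -16.6] [ -8.7 -48.3] slot R [  9.5 -16.7] [  9.  -48.3]
tine end [-19.4 -55.1]
tine end [ 21.3 -55.2]
```

Strap is home: tine ends at y −55.1, x within about 1 mm, angle near 0. Now the clamp, with closed fingers beyond the handle.

To row units: 237 mm / 500 = 0.474, 138 mm / 500 = 0.276.

>>> step_hand:
  rows:
    - [0,0.036,0.068,0,0]
    - [0,0.072,0.132,0,0]
    - [0,0.11,0.196,0,0]
    - [0,0.15,0.262,0,0]
    - [0,0.19,0.328,0,0]
    - [0,0.23,0.394,0,0]
    - [0,0.266,0.458,0,0]
    - [0,0.276,0.474,0,0]
    - [0,0.276,0.474,0,0]
    - [0,0.276,0.474,0,0]

```text
time_s: 10.3
tool_pos: [581.4, 147.3, 236.1]
orientation: [[-0.761, 0.649, -0.002], [0.649, 0.761, -0.001], [0.001, -0.002, -1.0]]
contact_force: [0.6, -1.1, -0.1]
finger_gap: 0.1
grasp_force: 0.0
```

```bash
python3 w.py 202 25 126
python3 - <<'E'
from h import *
im,d=optics.get_image('scene');cv2.imwrite('pics/s2.png',cv2.resize(im[120:260,180:330,::-1],None,fx=4,fy=4,interpolation=cv2.INTER_CUBIC))
E
```

```text
[ -2.1   3.4 110.1] turn -0.0 tcp nest [198.8  27. ] 236.1 F [-0.4 -1.1] -0.1 t 10.3
```

To row units: 110 mm / 500 = 0.22, 80 mm / 500 = 0.16.

>>> step_hand:
  rows:
    - [0,-0.004,0.006,0.08,0]
    - [0,-0.004,0.006,0.16,0]
    - [0,-0.004,0.006,0.22,0]
    - [0,-0.004,0.006,0.22,0]
    - [0,-0.004,0.006,0.22,0]

```text
time_s: 10.77
tool_pos: [584.8, 146.2, 126.7]
orientation: [[-0.759, 0.651, -0.002], [0.651, 0.759, -0.002], [0.0, -0.003, -1.0]]
contact_force: [0.4, -0.3, 1.5]
finger_gap: -0.1
grasp_force: 0.0
```

```bash
python3 w.py 186 25 126
```

```text
[  1.3 -14.2   0.8] turn -0.003 tcp nest [200.2  23.6] 126.7 F [ 0.1 -0.5] 1.5 t 10.77
```

>>> step_hand:
  rows:
    - [0,0,-0.02,0,0]
    - [0,0,-0.036,0,0]
    - [0,0,-0.054,-0.018,0]
    - [0,0,-0.072,-0.032,0]
    - [0,0,-0.09,-0.044,0]
    - [0,0,-0.108,-0.052,0]
    - [0,0,-0.126,-0.06,0]
    - [0,0,-0.144,-0.068,0]
    - [0,0,-0.16,-0.074,0]

```text
time_s: 11.52
tool_pos: [534.7, 87.1, 169.7]
orientation: [[-0.76, 0.65, 0.008], [0.65, 0.76, 0.003], [-0.004, 0.008, -1.0]]
contact_force: [-0.4, 0.1, 0.7]
finger_gap: 0.1
grasp_force: 0.3
```

```bash
python3 w.py 122 25 163
```

```text
[ 1.6 -0.7  6.7] turn -0.001 tcp nest [122.7  23.5] 169.7 F [-0.1  0.4] 0.7 t 11.52
```

View pics/s2.png

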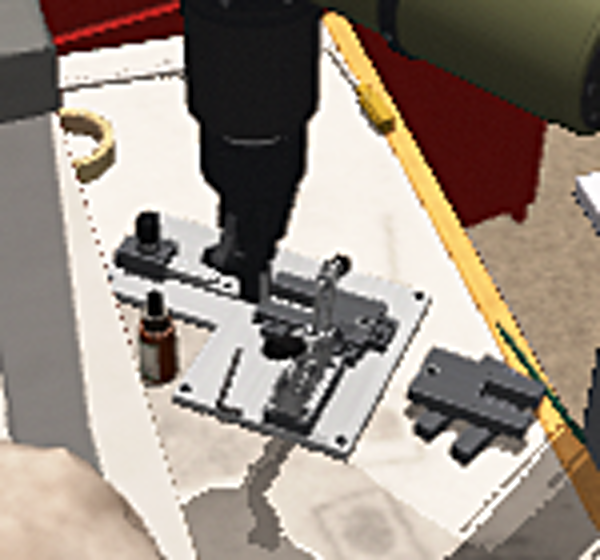

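To row units: -33 mm / 500 = -0.066, -26 mm / 500 = -0.052.

>>> step_hand:
  rows:
    - [0,0.002,-0.018,0.004,0]
    - [0,0.002,-0.036,0.002,0]
    - [0,0.002,-0.052,0,0]
    - [0,0.002,-0.066,0,0]
    - [0,0.002,-0.066,0,0]

```text
time_s: 11.93
tool_pos: [510.3, 61.6, 164.1]
orientation: [[-0.759, 0.651, -0.001], [0.651, 0.759, -0.0], [0.0, -0.001, -1.0]]
contact_force: [-0.1, -0.4, -0.7]
finger_gap: 0.3
grasp_force: 0.0
```

```bash
python3 w.py 46 25 167
```

```text
[ -0.5 -41.4  -2.8] turn -0.002 tcp nest [87.4 25.4] 164.1 F [-0.4 -0.2] -0.7 t 11.93
```

>>> step_hand:
  rows:
    - [0,0,-0.014,0,0]
    - [0,0,-0.028,0,0]
    - [0,0,-0.04,0,0]
    - [0,0,-0.052,0,0]
    - [0,0,-0.052,0,0]

```text
time_s: 12.35
tool_pos: [494.6, 43.6, 164.3]
orientation: [[-0.76, 0.65, 0.002], [0.65, 0.76, 0.003], [0.0, 0.004, -1.0]]
contact_force: [6.1, 4.5, -1.6]
finger_gap: -0.1
grasp_force: 3.2
```

```bash
python3 w.py 46 25 167
```

```text
[ -0.7 -17.6  -2.7] turn -0.001 tcp nest [63.6 25.7] 164.3 F [ 7.4 -1.7] -1.6 t 12.35
```

To row units: -14 mm / 500 = -0.028, -10 mm / 500 = -0.02.

>>> step_hand:
  rows:
    - [0,0,-0.01,-0.002,0]
    - [0,0,-0.02,-0.004,0]
    - [0,0,-0.028,-0.004,0]
    - [0,0,-0.028,-0.004,0]

```text
time_s: 12.68
tool_pos: [484.6, 31.5, 166.5]
orientation: [[-0.76, 0.65, -0.001], [0.65, 0.76, -0.001], [0.0, -0.001, -1.0]]
contact_force: [-1.1, 0.4, -0.7]
finger_gap: -0.3
grasp_force: 0.0
```

```bash
python3 w.py 46 25 167
```

```text
[-0.5 -1.9 -0.5] turn -0.002 tcp nest [47.9 25.4] 166.5 F [-0.5  1.1] -0.7 t 12.68
```

>>> step_hand:
  rows:
    - [0,0,-0.006,0,0]
    - [0,0,-0.012,0,0]
    - [0,0,-0.012,0,0]

```text
time_s: 12.93
tool_pos: [482.4, 29.2, 166.4]
orientation: [[-0.76, 0.65, 0.004], [0.65, 0.76, 0.004], [-0.0, 0.005, -1.0]]
contact_force: [6.5, 5.8, -2.9]
finger_gap: 0.1
grasp_force: 3.5
```

```bash
python3 w.py 46 25 167
```

```text
[-0.6  1.2 -0.6] turn -0.001 tcp nest [44.8 25.6] 166.4 F [ 8.6 -1.2] -2.9 t 12.93
```

To row units: -4 mm / 500 = -0.008, -2 mm / 500 = -0.004.

>>> step_hand:
  rows:
    - [0,0,-0.004,0,0]
    - [0,0,-0.008,0,0]
    - [0,0,-0.008,0,0]

```text
time_s: 13.18
tool_pos: [481.2, 28.3, 166.3]
orientation: [[-0.761, 0.649, 0.007], [0.649, 0.761, 0.008], [-0.0, 0.011, -1.0]]
contact_force: [11.4, 11.9, -5.8]
finger_gap: 0.1
grasp_force: 7.2
```

```bash
python3 w.py 46 25 167
```

```text
[-0.9  2.8 -0.7] turn 0.0 tcp nest [43.2 25.9] 166.3 F [16.5 -1. ] -5.8 t 13.18
```

>>> step_hand:
  rows:
    - [0,0,0.016,0,0]
    - [0,0,0.03,-0.03,0]
    - [0,0,0.03,-0.11,0]
    - [0,0,0.03,-0.12,0]

```text
time_s: 13.52
tool_pos: [490.1, 35.6, 232.5]
orientation: [[-0.76, 0.65, 0.007], [0.65, 0.76, -0.001], [-0.006, 0.004, -1.0]]
contact_force: [0.2, -0.5, 3.1]
finger_gap: 0.1
grasp_force: 0.0
```

```bash
python3 w.py 0 -170 150; python3 - <<'E'
from h import *
im,d=optics.get_image('scene');C=cal('wrist');w,_=optics.get_image('wrist')
a=cv2.resize(im[150:250,190:320,::-1],(520,400),interpolation=cv2.INTER_CUBIC);cv2.imwrite('pics/s3.png',np.vstack([a[:,:400],]) if 0 else a)
E
```

```text
[-193.6  -54.6   83.4] turn -0.001 tcp nest [54.5 23.9] 232.5 F [-0.3 -0.5] 3.1 t 13.52
```

View pics/s3.png

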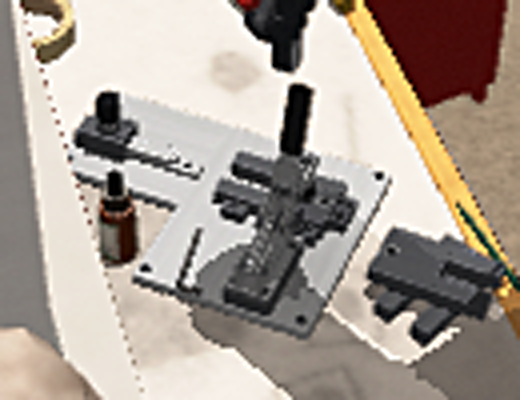

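Handle now leans past centre and the arm lies on the strap: locked (force peaked, dropped, then hit the stop). Now the gauge knob.

To row units: -200 mm / 500 = -0.4, -160 mm / 500 = -0.32.

>>> step_hand:
  rows:
    - [50,-0.08,-0.022,0,0]
    - [50,-0.16,-0.044,0,0]
    - [50,-0.24,-0.066,0,0]
    - [50,-0.32,-0.088,0,0]
    - [50,-0.4,-0.11,0,0]
    - [50,-0.4,-0.11,0,0]
    - [50,-0.4,-0.11,0,0]
  grip_force: 20

```text
time_s: 14.2
tool_pos: [604.5, -137.7, 223.1]
orientation: [[-0.757, 0.653, -0.006], [0.653, 0.757, -0.0], [0.004, -0.004, -1.0]]
contact_force: [-0.4, -0.0, -0.1]
finger_gap: 49.9
grasp_force: 0.0
```

```bash
python3 w.py 0 -176 54
```

```text
[ -1.1   3.7 169.1] turn -0.005 tcp nest [  -3.  -175.6] 223.1 F [-0.2  0.3] -0.1 t 14.2
```

To row units: 168 mm / 500 = 0.336, 150 mm / 500 = 0.3.

>>> step_hand:
  rows:
    - [50,0,0.006,0.08,0]
    - [50,0,0.006,0.16,0]
    - [50,0,0.006,0.24,0]
    - [50,0,0.006,0.3,0]
    - [50,0,0.006,0.336,0]
    - [50,0,0.006,0.336,0]
    - [50,0,0.006,0.336,0]
  grip_force: 20

```text
time_s: 14.78
tool_pos: [605.9, -132.8, 58.4]
orientation: [[-0.761, 0.649, -0.001], [0.649, 0.761, -0.001], [0.001, -0.001, -1.0]]
contact_force: [-0.0, -0.2, 0.6]
finger_gap: 50.1
grasp_force: 0.0
```

```bash
python3 w.py 0 -176 54
```

```text
[-2.5 -1.6  4.4] turn -0.0 tcp nest [   1.6 -173.5] 58.4 F [-0.2 -0.1] 0.6 t 14.78
```

>>> step_hand:
  rows:
    - [10,0,0,0,0]
    - [10,0,0,0,0]
    - [10,0,0,0,0]
    - [10,0,0,0,0]
    - [10,0,0,0,0]
  grip_force: 20

```text
time_s: 15.2
tool_pos: [607.4, -134.1, 61.4]
orientation: [[-0.76, 0.65, 0.003], [0.65, 0.76, -0.001], [-0.003, 0.001, -1.0]]
contact_force: [-2.6, -1.7, 6.1]
finger_gap: 22.7
grasp_force: 20.0
```

```bash
python3 w.py 0 -176 54
```

```text
[-0.5 -1.7  7.4] turn -0.001 tcp nest [   1.6 -175.5] 61.4 F [-3.   0.8] 6.1 t 15.2
```

The rows are not in the units I measure in: shifts go in shares of 500 mm and turns go in shares of pi rad. I convert before sending: 90 mm / 500 = 0.18, 86 mm / 500 = 0.172.

>>> step_hand:
  rows:
    - [10,0.016,-0.002,0,0]
    - [10,0.036,-0.002,0,0]
    - [10,0.056,-0.002,0,0]
    - [10,0.076,-0.002,0,0]
    - [10,0.096,-0.002,0,0]
    - [10,0.116,-0.002,0,0]
    - [10,0.136,-0.002,0,0]
    - [10,0.156,-0.002,0,0]
    - [10,0.172,-0.002,0,0]
    - [10,0.18,-0.002,0,0]
  grip_force: 20

```text
time_s: 16.03
tool_pos: [538.4, -75.7, 61.3]
orientation: [[-0.76, 0.65, 0.005], [0.65, 0.76, -0.001], [-0.004, 0.002, -1.0]]
contact_force: [-0.6, -3.2, 5.9]
finger_gap: 22.7
grasp_force: 20.1
```

```bash
python3 w.py 0 -81 61
```

```text
[ 4.1 -1.2  0.3] turn -0.001 tcp nest [  1.2 -85.1] 61.3 F [-2.9 -1.6] 5.9 t 16.03
```

>>> step_hand:
  rows:
    - [10,0.004,0,0,0]
    - [10,0.008,0,0,0]
    - [10,0.008,0,0,0]

```text
time_s: 16.28
tool_pos: [535.5, -73.3, 61.3]
orientation: [[-0.76, 0.65, 0.004], [0.65, 0.76, -0.001], [-0.004, 0.002, -1.0]]
contact_force: [-2.7, -1.1, 7.9]
finger_gap: 23.1
grasp_force: 20.3
```

```bash
python3 w.py 0 -81 61
```

```text
[ 0.3 -1.2  0.3] turn -0.001 tcp nest [  1.2 -81.3] 61.3 F [-2.6  1.3] 7.9 t 16.28
```

Moves freely; push to the home stop until the force rises, hold, then pull back.

To row units: 3 mm / 500 = 0.006, 2 mm / 500 = 0.004.

>>> step_hand:
  rows:
    - [10,0.004,0,0,0]
    - [10,0.006,0,0,0]
    - [10,0.006,0,0,0]

```text
time_s: 16.53
tool_pos: [533.6, -71.7, 61.3]
orientation: [[-0.76, 0.65, 0.005], [0.65, 0.76, -0.001], [-0.004, 0.002, -1.0]]
contact_force: [-0.7, -2.8, 6.6]
finger_gap: 23.1
grasp_force: 20.2
```

```bash
python3 w.py 0 -81 61
```

```text
[-2.2 -1.2  0.4] turn -0.001 tcp nest [  1.2 -78.8] 61.3 F [-2.5 -1.3] 6.6 t 16.53
```

>>> step_hand:
  rows:
    - [10,0.004,0,0,0]
    - [10,0.008,0,0,0]
    - [10,0.008,0,0,0]

```text
time_s: 16.78
tool_pos: [533.1, -71.1, 61.5]
orientation: [[-0.759, 0.65, 0.011], [0.65, 0.76, -0.005], [-0.011, 0.004, -1.0]]
contact_force: [14.5, -15.0, -3.4]
finger_gap: 22.7
grasp_force: 20.3
```

```bash
python3 w.py 0 -81 61
```

```text
[-3.  -1.3  0.5] turn -0.002 tcp nest [  1.3 -78. ] 61.5 F [ -1.9 -20.8] -3.4 t 16.78
```

To row units: -1 mm / 500 = -0.002.

>>> step_hand:
  rows:
    - [10,-0.002,0,0,0]
    - [10,-0.002,0,0,0]
    - [10,-0.002,0,0,0]

```text
time_s: 17.03
tool_pos: [533.1, -71.2, 61.5]
orientation: [[-0.759, 0.651, 0.009], [0.651, 0.759, -0.003], [-0.009, 0.003, -1.0]]
contact_force: [10.6, -11.4, 0.3]
finger_gap: 22.8
grasp_force: 20.6
```

```bash
python3 w.py 0 -178 61
```

```text
[-99.9  -1.1   1.3] turn -0.002 tcp nest [  1.3 -78.1] 61.5 F [ -1.8 -15.4] 0.3 t 17.03
```

>>> step_hand:
  rows:
    - [10,-0.02,0,0,0]
    - [10,-0.04,0,0,0]
    - [10,-0.06,0,0,0]
    - [10,-0.08,0,0,0]
    - [10,-0.1,0,0,0]
    - [10,-0.12,0,0,0]
    - [10,-0.14,0,0,0]
    - [10,-0.16,0,0,0]
    - [10,-0.176,0,0,0]
    - [10,-0.188,0,0,0]

```text
time_s: 17.87
tool_pos: [603.2, -130.6, 61.4]
orientation: [[-0.76, 0.65, 0.004], [0.65, 0.76, -0.0], [-0.004, 0.003, -1.0]]
contact_force: [-1.7, 0.9, 8.1]
finger_gap: 22.9
grasp_force: 21.3
```

```bash
python3 w.py 0 -178 61
```

```text
[-8.  -1.6  0.5] turn -0.001 tcp nest [   1.6 -170. ] 61.4 F [-0.5  1.9] 8.1 t 17.87
```

>>> step_hand:
  rows:
    - [10,-0.004,0,0,0]
    - [10,-0.008,0,0,0]
    - [10,-0.008,0,0,0]

```text
time_s: 18.12
tool_pos: [606.3, -133.2, 61.4]
orientation: [[-0.76, 0.65, 0.005], [0.65, 0.76, -0.001], [-0.004, 0.003, -1.0]]
contact_force: [-0.2, -0.9, 6.3]
finger_gap: 22.7
grasp_force: 21.2
```

```bash
python3 w.py 0 -178 61
```

```text
[-4.  -1.6  0.4] turn -0.001 tcp nest [   1.6 -174. ] 61.4 F [-0.8 -0.5] 6.3 t 18.12
```

To row units: -2 mm / 500 = -0.004, -1 mm / 500 = -0.002.

>>> step_hand:
  rows:
    - [10,-0.002,0,0,0]
    - [10,-0.004,0,0,0]
    - [10,-0.004,0,0,0]

```text
time_s: 18.37
tool_pos: [607.4, -134.1, 61.4]
orientation: [[-0.76, 0.65, 0.004], [0.65, 0.76, -0.0], [-0.003, 0.003, -1.0]]
contact_force: [-2.2, 0.7, 7.8]
finger_gap: 22.7
grasp_force: 21.3
```

```bash
python3 w.py 0 -178 61
```

```text
[-2.5 -1.6  0.4] turn -0.001 tcp nest [   1.6 -175.5] 61.4 F [-0.9  2.1] 7.8 t 18.37
```

>>> step_hand:
  rows:
    - [10,-0.004,0,0,0]
    - [10,-0.006,0,0,0]
    - [10,-0.006,0,0,0]

```text
time_s: 18.62
tool_pos: [607.6, -134.3, 61.3]
orientation: [[-0.76, 0.649, -0.001], [0.649, 0.76, 0.002], [0.002, 0.001, -1.0]]
contact_force: [-12.1, 10.2, 15.2]
finger_gap: 22.7
grasp_force: 21.9
```

```bash
python3 w.py 0 -178 61
```

```text
[-2.2 -1.6  0.3] turn -0.0 tcp nest [   1.6 -175.8] 61.3 F [-0.1 15.8] 15.2 t 18.62
```

To row units: -160 mm / 500 = -0.32, -120 mm / 500 = -0.24.

>>> step_hand:
  rows:
    - [10,0.004,0,0,0]
    - [10,0.004,0,0,0]
    - [10,0.004,0,0,0]
    - [50,0.004,0,0,0]
    - [50,0.004,0,0,0]
    - [50,0.004,0,0,0]
    - [50,0.004,0,-0.08,0]
    - [50,0.004,0,-0.16,0]
    - [50,0.004,0,-0.24,0]
    - [50,0.004,0,-0.32,0]

```text
time_s: 19.45
tool_pos: [606.3, -134.9, 219.9]
orientation: [[-0.76, 0.65, -0.001], [0.65, 0.76, 0.0], [0.0, -0.0, -1.0]]
contact_force: [0.4, -0.2, -0.2]
finger_gap: 50.1
grasp_force: 0.0
```

>>> step_hand:
  rows:
    - [0,0,0,-0.03,0]
    - [0,0.07,-0.006,-0.03,0]
    - [0,0.15,-0.014,-0.03,0]
    - [0,0.23,-0.022,-0.03,0]
    - [0,0.31,-0.03,-0.03,0]
    - [0,0.38,-0.036,-0.03,0]
    - [0,0.4,-0.036,-0.03,0]
    - [0,0.4,-0.036,-0.03,0]

```text
time_s: 20.12
tool_pos: [442.0, -17.2, 234.3]
orientation: [[-0.762, 0.648, 0.003], [0.648, 0.762, 0.002], [-0.001, 0.003, -1.0]]
contact_force: [-0.3, -0.9, 0.3]
finger_gap: -0.1
grasp_force: 0.0
```

```bash
python3 w.py -16 25 163
python3 - <<'E'
from h import *
im,d=optics.get_image('scene');cv2.imwrite('pics/s4.png',cv2.resize(im[150:250,190:320,::-1],(520,400),interpolation=cv2.INTER_CUBIC))
E
```

```text
[-1.2  0.6 71.3] turn 0.002 tcp nest [-16.8  26.3] 234.3 F [-0.9 -0.3] 0.3 t 20.12
```

View pics/s4.png

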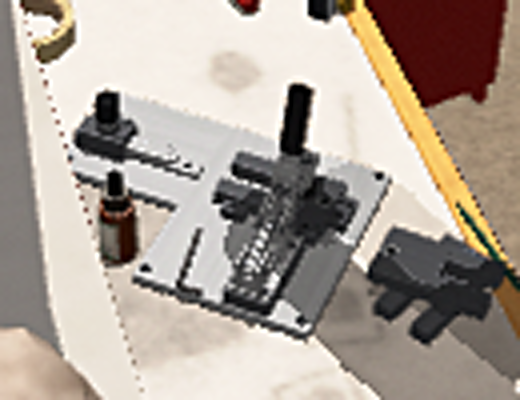

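Gauge knob at (105,107), in the same place as before the run, the clamp still locked (handle at (297,118)). Now open the clamp.

>>> step_hand:
  rows:
    - [0,-0.002,0,0.08,0]
    - [0,-0.002,0,0.14,0]
    - [0,-0.002,0,0.14,0]
    - [0,-0.002,0,0.14,0]

```text
time_s: 20.5
tool_pos: [443.6, -20.1, 162.4]
orientation: [[-0.759, 0.651, -0.004], [0.651, 0.759, -0.002], [0.001, -0.004, -1.0]]
contact_force: [-0.1, -0.1, 1.0]
finger_gap: 0.2
grasp_force: 0.0
```

```bash
python3 w.py 50 25 166
```

```text
[ 2.1 68.  -3.9] turn -0.002 tcp nest [-18.   23.1] 162.4 F [-0.1  0. ] 1.0 t 20.5
```

>>> step_hand:
  rows:
    - [0,0,0.016,0,0]
    - [0,0,0.03,0,0]
    - [0,0,0.042,0,0]
    - [0,0,0.054,0,0]
    - [0,0,0.066,0,0]
    - [0,0,0.078,0,0]

```text
time_s: 21.0
tool_pos: [469.8, 11.4, 163.5]
orientation: [[-0.76, 0.65, 0.0], [0.65, 0.76, 0.001], [0.0, 0.001, -1.0]]
contact_force: [0.2, 0.2, 0.5]
finger_gap: -0.2
grasp_force: 0.0
```

```bash
python3 w.py 50 25 168
```

```text
[ 1.4 27.  -4.5] turn -0.001 tcp nest [23.  23.7] 163.5 F [0.3 0. ] 0.5 t 21.0
```

To row units: 92 mm / 500 = 0.184, 87 mm / 500 = 0.174.

>>> step_hand:
  rows:
    - [0,0.002,0.024,0,0]
    - [0,0.002,0.048,-0.004,0]
    - [0,0.002,0.072,-0.006,0]
    - [0,0.002,0.096,-0.006,0]
    - [0,0.002,0.116,0,0]
    - [0,0.002,0.132,0.006,0]
    - [0,0.002,0.148,0.014,0]
    - [0,0.002,0.162,0.022,0]
    - [0,0.002,0.174,0.032,0]
    - [0,0.002,0.184,0.042,0]

```text
time_s: 21.83
tool_pos: [528.7, 81.5, 141.9]
orientation: [[-0.76, 0.65, 0.0], [0.65, 0.76, 0.0], [0.0, 0.0, -1.0]]
contact_force: [-0.1, -1.0, 2.0]
finger_gap: -0.0
grasp_force: 0.7
```

```bash
python3 w.py 123 25 134
```

```text
[0.6 8.4 7.9] turn -0.001 tcp nest [114.6  24.4] 141.9 F [-0.8 -0.6] 2.0 t 21.83
```

>>> step_hand:
  rows:
    - [0,0,0.008,0.008,0]
    - [0,0,0.014,0.014,0]
    - [0,0,0.018,0.018,0]
    - [0,0,0.018,0.018,0]

```text
time_s: 22.17
tool_pos: [533.9, 88.0, 132.5]
orientation: [[-0.76, 0.65, -0.001], [0.65, 0.76, -0.0], [0.001, -0.001, -1.0]]
contact_force: [-0.5, -0.1, -0.5]
finger_gap: -0.0
grasp_force: 0.0
```

```bash
python3 w.py 123 25 134
```

```text
[ 0.4  0.1 -1.5] turn -0.001 tcp nest [122.9  24.6] 132.5 F [-0.4  0.3] -0.5 t 22.17
```

To row units: 8 mm / 500 = 0.016, 6 mm / 500 = 0.012.

>>> step_hand:
  rows:
    - [0,0,0.006,0.002,0]
    - [0,0,0.012,0.004,0]
    - [0,0,0.016,0.006,0]
    - [0,0,0.016,0.006,0]

```text
time_s: 22.5
tool_pos: [538.7, 92.8, 130.9]
orientation: [[-0.76, 0.65, -0.002], [0.65, 0.76, -0.003], [-0.0, -0.004, -1.0]]
contact_force: [-6.1, -4.9, 5.4]
finger_gap: -0.5
grasp_force: 4.0
```

```bash
python3 w.py 123 25 134
```

```text
[ 0.9 -6.6 -3.1] turn -0.002 tcp nest [129.6  24. ] 130.9 F [-7.8  1.5] 5.4 t 22.5
```

>>> step_hand:
  rows:
    - [0,0,0.006,0.002,0]
    - [0,0,0.01,0.004,0]
    - [0,0,0.01,0.004,0]

```text
time_s: 22.75
tool_pos: [540.2, 93.7, 129.7]
orientation: [[-0.759, 0.651, -0.007], [0.651, 0.759, -0.008], [-0.001, -0.011, -1.0]]
contact_force: [-15.5, -13.0, 13.8]
finger_gap: -0.2
grasp_force: 11.1
```

```bash
python3 w.py 123 25 134
```

```text
[ 1.4 -8.4 -4.2] turn -0.003 tcp nest [131.3  23.5] 129.7 F [-20.    3.3] 13.8 t 22.75
```

To row units: -176 mm / 500 = -0.352, -111 mm / 500 = -0.222.

>>> step_hand:
  rows:
    - [0,0,-0.03,0,0]
    - [0,0,-0.036,-0.08,0]
    - [0,0,-0.036,-0.16,0]
    - [0,0,-0.036,-0.222,0]
    - [36,-0.05,-0.096,-0.224,0]
    - [36,-0.1,-0.156,-0.224,0]
    - [36,-0.15,-0.216,-0.224,0]
    - [36,-0.2,-0.276,-0.224,0]
    - [36,-0.25,-0.32,-0.224,0]
    - [36,-0.276,-0.352,-0.224,0]

```text
time_s: 23.58
tool_pos: [533.1, -128.4, 240.4]
orientation: [[-0.759, 0.652, 0.001], [0.652, 0.759, -0.0], [-0.001, 0.0, -1.0]]
contact_force: [-0.1, 0.4, -0.1]
finger_gap: 35.7
grasp_force: 0.0
```

>>> step_hand:
  rows:
    - [36,0,0,0,0]
    - [36,0,0,0,0]
    - [36,0,0,0,0]

```text
time_s: 23.83
tool_pos: [533.1, -125.3, 240.3]
orientation: [[-0.76, 0.65, 0.0], [0.65, 0.76, 0.0], [0.0, 0.0, -1.0]]
contact_force: [-0.1, 0.3, 0.5]
finger_gap: 36.0
grasp_force: 0.0
```

```bash
python3 w.py -37 -113 241
python3 - <<'E'
from h import *
C=cal('wrist');im,d=optics.get_image('wrist');np.savez('pics/w4.npz',im=im,d=d,K=C[0],R=C[1],t=C[2]);cv2.imwrite('pics/w5.png',im[:,:,::-1])
E
python3 chk.py
```

```text
[ 0.3  2.9 -0.7] turn -0.002 tcp nest [ -39.9 -113.3] 240.3 F [0.2 0.2] 0.5 t 23.83
left [-29.6  47.6] [-28.9 -47. ] slot L [ -9.6 -15.4] [ -9.7 -47. ] slot R [  9.4 -15.5] [  9.  -47.1]
tine end [-22.9 -56. ]
tine end [ 17.8 -55. ]
```

View pics/w5.png

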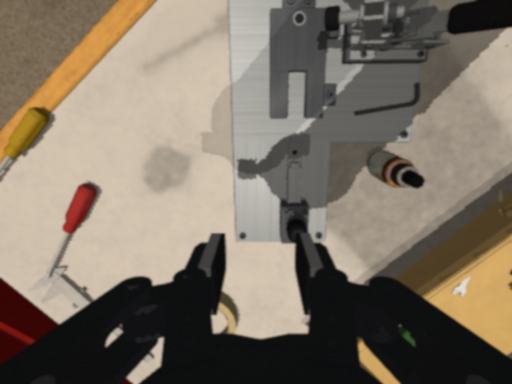

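The clamp is fully open (handle at (480,15), as at the start), the gauge is back (295,225), and the strap is home. Handing in.

```bash
python3 -c "
from station import manip, optics, sensors
print(manip.finish_job())"
```

```text
the job is handed in; nothing more can be done
None
```

The job is handed in, with no verdict returned: the strap was pushed home, clamped and gauged to both stops, and the last picture shows the clamp open, the gauge back and the strap within about 1 mm of home.

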